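# Fit the bayonet spring cap to the gearbox and hold it down for the screws

### The arm

A 6-joint arm with a two-finger parallel gripper is mounted at the origin on the work surface. World frame = base frame: x ahead of the robot, y to its left, z up, the work surface at z = 0. Lengths are in mm, angles in degrees, forces in N, time in s.
With the tool pointing down it reaches from about 350 to 725 mm from the base axis. Payload 4.3 kg.
Tool frame: the origin (TCP) lies at the very end of the fingers, on their centre line; the grasp point (between the pads) lies 19 mm behind it; z points along the fingers, y is the direction in which the jaws open and shut (so a half turn about z gives the same grasp; the last joint's range is limited). The gripper opens to 85 mm and grips with 20 to 120 N. Pads are 22 mm wide; open, the fingers measure 114 mm over their backs; the gripper's body (76 mm by 85 mm) begins 54 mm behind the grasp point. The pads swing forward as they close: fully open they stand 13 mm farther back than shut.
Start: joints at [57.737, 21.618, 4.641, 73.018, 0, 83.68], TCP at [251.568, 517.092, 202.329] pointing down, gripper open.
Joint ranges: [-156.06, 156.06], [-48.1, 94.91], [-58.44, 69.94], [-101.28, 121.22], [-78.64, 73.56], [-180, 180]. Speed limits (degrees/s): [147.25, 147.25, 180, 180, 180, 180].

### API

Orientations are given as a 3x3 rotation matrix whose columns are the frame's x, y, z axes.
In Python, from workcell import get_obs, viewer, arm gives the robot as it stands.
- The arm moves only by the tool move_arm, never from a script. Its argument "deltas" is a list of rows, each a list of 6 numbers: the shift along the tool's x, y, z in cm, then the turn, a rotation vector about the tool's x, y, z in rad. A call has 1 to 20 rows; each row shifts and turns the commanded pose from where the row before left it, along the tool's axes as they then stand; what a row does not reach is not made up. A row lasts 1/10 s, in which the tool goes at most 50 mm and 8.59 degrees, less where a joint would pass 70% of its speed; a pose out of reach is approached as far as the arm can. A call is refused whole if a number of a shift passes 5 or a number of a turn 0.15, either way. A call with a gripper value outside its range is refused whole. "hand" is the opening, from -1 (shut) to 1 (fully open), set as the call begins (left out, the last holds). The fingers move at their own pace and stop on an object; the grip force is fixed at half the most. Time passes only in rows, so rows that do not move let the fingers close. It gives the time, the measured TCP pose, the force and the opening at its end, in the units of the state.
- get_obs(): the state, without advancing time (a new reading comes with each control period).
- viewer.get_image(name): name is "scene" or "top" or "wrist"; returns the picture (480x640x3 uint8, red, green, blue); there is no depth.
- viewer.calibration(name): a dict with "camera_matrix" (3x3 intrinsics, pixels), "R" (3x3) and "t" (3): a world point X has camera coordinates R X + t. Camera axes: x right, y down, z forward; pixel columns grow to the right and rows downward; lengths in mm; the calibration is good to about 2 mm. A picture is of the moment at which its call begins: read the wrist's pose just before it. calibration takes no time and is no camera call; for the wrist camera it gives the pose at the moment of the call.
- arm.close_job(): hands the job in, once; it reports no verdict.
The state is a dict: "time": time; "q": joint angles; "qvel": joint speeds; "tau": joint torques, N m; "tcp_pos": TCP position; "ee_rot": TCP orientation; "force": force on the tool from outside, world axes, zero at the start; "torque": the same for the moment, N m; "width": opening from 0.0 (shut) to 1.0 (fully open).
Only numpy, scipy, OpenCV 4.12 (cv2) and the standard library are available. Lean on these libraries where they do the work, as an engineer would, in place of code of your own. Each camera call takes 0.05 s, during which the arm holds its last target. There are 200 camera calls.

### The job

Lift the brass spring cap out of the blue parts tray and fit it to the round bayonet boss on top of the red gearbox cover: enter its two lugs through the boss's slots, push it down against the spring, then twist it a quarter turn clockwise (seen from above) so that its two screw holes line up with those in the boss. Finish while still holding the cap there, pressed down flat on the boss against the spring, so that I can run in the screws. Leave the bearing and the gear in the tray, and the torch and the screwdriver on the bench, undisturbed.

Things in the scene. Friction and masses are not known exactly. Their poses are not given: they have to be found in the camera images.
- cap_grip (a point): Where to pinch the bar handle of the loose brass cap: on the cap's axis, 50 mm above its foot, 28 mm above the flange's underside, 22 mm above its top, 8 mm below the bar's top. Bar 44 mm long in x, 12 mm thick in y, 30 mm high. Two flange ears at x = +-33 mm hold 8 mm screw holes (85 mm overall). z is up; a half turn about z makes no difference. The cap stands upright, free, in the tray.
- cap: The same cap, about 0.25 kg; origin at the foot of its spigot, axes as cap_grip. From the foot up: round spigot 29 mm in diameter, 22 mm long (foot edge chamfered to 26 mm), with two lugs along +x and -x (43 mm over the lugs, 10 mm wide in y, 4 to 10 mm above the foot); then the flange, 56 mm in diameter and 6 mm thick; then the bar.
- boss_seat (a point): Centre of the top face (seat) of the bayonet boss, 162 mm above the bench. z up; x runs through its two tapped screw holes, 33 mm either side. Boss 60 mm in diameter, 30 mm high; bore 32 mm. The cap is home when its flange lies flat on the seat (cap_grip 28 mm above boss_seat) and its x axis is parallel to this x, either way round. Let go, it springs up 4 mm until its lugs catch.
- boss_slot (a point): Middle of the mouth of one of two opposite slots, 15 mm wide, for the cap's lugs: level with the seat, 20 mm from boss_seat, 85 degrees anticlockwise (from above) of its x; axes as boss_seat. The cap enters with its x along this line, then turns 85 degrees clockwise. It can turn once its flange is within 4 mm of the seat; a stop follows 3 degrees past the right angle; walls bar the other way.
- plunger (a joint): How far the spring plunger in the boss's bore is pressed down (m): 0 is up, its top 10 mm below the seat; the cap's foot meets it with the flange 12 mm above the seat and presses it to 0.012 when fully down. It pushes back with 3 N at 0 and 11 N at 0.012.
- gearbox: Gearbox, too heavy to move: case 220 mm (x) by 180 mm (y), red cover on top at 132 mm; a shaft sticks out 100 mm at its +x end, 64 mm up. Origin on the bench under the case's centre; the boss is 20 mm from it to -x. Axes as boss_seat.
- tray: Blue open parts tray, fixed, 240 mm (x) by 260 mm (y), walls 50 mm high and 4 mm thick, floor 4 mm thick; origin at the centre of its underside on the bench.
- bearing: Ball bearing lying flat in a corner of the tray, 46 mm in diameter, 14 mm high; origin at the centre of its underside. To be left alone.
- gear: Small dark steel gear lying flat in another corner of the tray, 51 mm in diameter, 16 mm high; origin at the centre of its underside. To be left alone.
- torch: Blue metal torch standing on its lens on the bench beyond the work, 54 mm in diameter at the foot, 160 mm high; origin at the centre of its foot. To be left alone.
- screwdriver: Screwdriver with a red handle lying on the bench between the tray and the gearbox, about 190 mm long. To be left alone.
Not all that is in view belongs to the job. What is meant by the cap is not black, turquoise or white, and is the larger of those in its own colour.

How it is judged:
By the outcome, as a careful person would: the job done as asked, in the order asked, and still so for the second after the job is handed in, while the arm keeps its last pose, push and grip.
It also fails if it takes over 54 s, if anything falls off the work surface, if the arm or the gripper's body presses on something with over 40 N, if the wrist force passes 120 N, or if a joint passes its speed limit or range.

## Working session

There is one attempt and no reset: what is moved stays moved. The work goes in short steps, Python scripts to look and compute and a tool call to move; the robot and the scene stay as the last step left them, time stands still between calls to the robot, and variables do not carry over. Pictures are saved under pics/ and viewed, about 8 in all and at most 12, crops included, and the job is handed in when it is done.

Besides the shell and the picture viewer there is one more tool, called after "Emit:" as name(argument=value, ...), one argument or row to a line, values as JSON. move_arm: Moves the arm, as the interface text tells. Its arguments: {"type":"object","properties":{"deltas":{"type":"array","items":{"type":"array","items":{"type":"number"}}},"hand":{"type":"number"}},"required":["deltas"]}

```bash
mkdir -p pics; ls; python3 - <<'E'
from workcell import get_obs, viewer, arm
import cv2, json
for n in ["scene","top","wrist"]:
    c=viewer.calibration(n); im=viewer.get_image(n)
    cv2.imwrite(f"pics/{n}0.png",im[:,:,::-1]); print(n,c)
o=get_obs(); print(o)
E
```

```text
pics
scene {'camera_matrix': array([[439.16831111,   0.        , 318.11631435],
       [  0.        , 439.16831111, 242.3296695 ],
       [  0.        ,   0.        ,   1.        ]]), 'R': array([[ 0.84481448,  0.53499357,  0.00838904],
       [ 0.32333469, -0.49796384, -0.80466558],
       [-0.42631347,  0.68250559, -0.59366905]]), 't': array([-418.86275737,  -80.88547097, 1323.67340007])}
top {'camera_matrix': array([[568.99623666,   0.        , 320.56129583],
       [  0.        , 568.99623666, 235.03855168],
       [  0.        ,   0.        ,   1.        ]]), 'R': array([[ 1.35189457e-02, -9.99908604e-01,  1.48158748e-04],
       [-9.84019788e-01, -1.33304354e-02, -1.77559444e-01],
       [ 1.77545191e-01,  2.25462533e-03, -9.84110066e-01]]), 't': array([ -69.20383261,  548.59169513, 1138.12065154])}
wrist {'camera_matrix': array([[398.32332051,   0.        , 316.09457229],
       [  0.        , 398.32332051, 248.29942885],
       [  0.        ,   0.        ,   1.        ]]), 'R': array([[ 0.43895198,  0.89850866, -0.0018308 ],
       [ 0.85592121, -0.41752495,  0.30507672],
   
[... 168 characters left out ...]
4.58165251e+00,  7.30175870e+01,
       -1.20173878e-03,  8.36818728e+01]), 'qvel': array([ 0.02435297, -0.21485138,  0.1713389 ,  0.04625245, -0.03353953,
       -0.07304958]), 'tau': array([ 1.21370995e-03, -4.64036536e+01,  2.70169634e+01,  1.39228956e-02,
       -4.37773269e-05, -9.28753138e-06]), 'tcp_pos': array([251.27048901, 516.6011682 , 201.56722263]), 'ee_rot': array([[-8.99212378e-01,  4.37511633e-01, -8.19116155e-04],
       [ 4.37512373e-01,  8.99211397e-01, -1.33684005e-03],
       [ 1.51675510e-04, -1.56047657e-03, -9.99998771e-01]]), 'force': array([ 0.40493096, -0.65814735, -0.60489664]), 'torque': array([-0.02582791, -0.02703085,  0.00662086]), 'width': 1.0018159686250994}
```

View pics/top0.png

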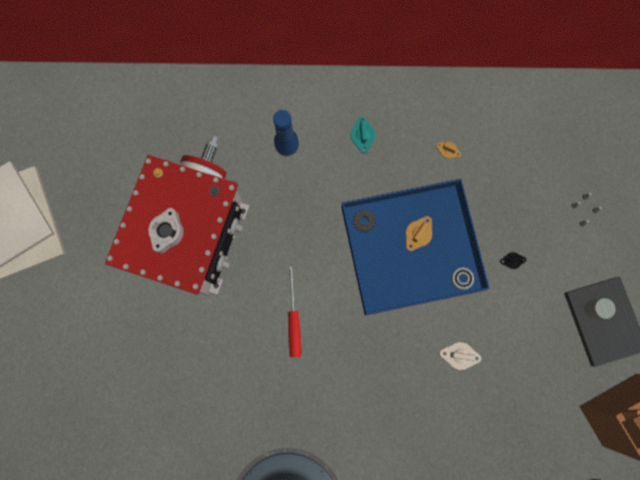

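View pics/scene0.png

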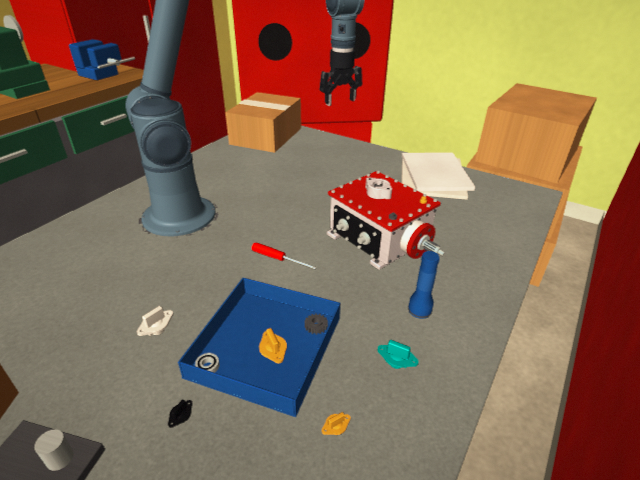

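The top view shows the boss at about (165,231) and the brass cap at about (419,233) in the tray. The torch is near (285,135), and the screwdriver runs from (291,267) to (295,355). Next I'll zoom in on the boss and cap.

```bash
python3 - <<'E'
import cv2, numpy as np
t=cv2.imread("pics/top0.png"); 
a=t[196:266,130:200]; b=t[198:268,384:454]
r=lambda i:cv2.resize(i,(400,400),interpolation=cv2.INTER_CUBIC)
cv2.imwrite("pics/c1.png",np.hstack([r(a),r(b)]))
E
cat > h.py <<'E'
import numpy as np
from workcell import get_obs, viewer, arm
def ray(cal,uv):
    K,R,t=cal["camera_matrix"],np.array(cal["R"]),np.array(cal["t"])
    d=R.T@np.linalg.solve(K,[*uv,1]); return -R.T@t,d
def at_z(cal,uv,z):
    c,d=ray(cal,uv); return c+d*(z-c[2])/d[2]
def proj(cal,X):
    p=(np.array(cal["R"])@np.array(X).T).T+cal["t"]; p=p@cal["camera_matrix"].T
    return p[...,:2]/p[...,2:]
E
```

```text
(no output)
```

View pics/c1.png

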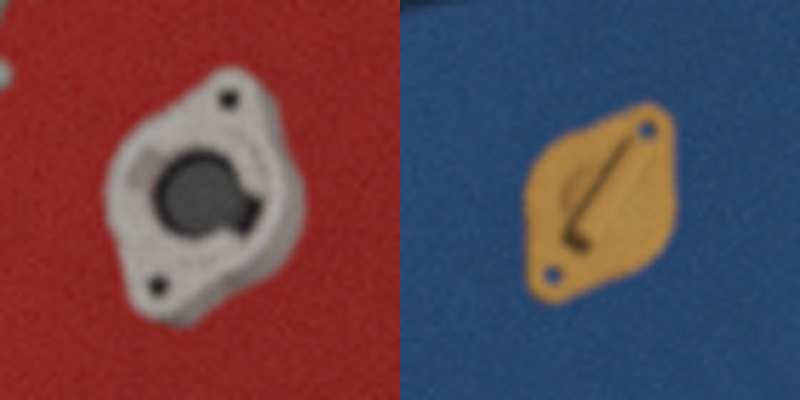

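The crop shows boss screw holes at (229,98) and (158,286), and cap flange holes at (646,129) and (553,274). A slot is visible to the right of the bore.

```bash
python3 - <<'E'
from h import *
c=viewer.calibration("top"); s=400/70
f=lambda x,y,u0,v0:((x+.5)/s-.5+u0,(y+.5)/s-.5+v0)
for n,p,q,u0,v0,z in [("boss",(229,98),(158,286),130,196,162),("cap",(246,129),(153,274),384,198,32)]:
    P,Q=at_z(c,f(*p,u0,v0),z),at_z(c,f(*q,u0,v0),z); d=P-Q
    print(n,(P+Q)/2,np.linalg.norm(d),np.degrees(np.arctan2(d[1],d[0])))
for n,uv,z in [("torch foot",(287,145),0),("torchtop",(282,118),160),("drv",(291,267),0),("drv",(295,355),0),("tray",(343,204),50),("tray",(461,181),50),("tray",(488,289),50),("tray",(366,313),50),
 ("bearing",(463,279),18),("gear",(364,221),20)]: print(n,at_z(c,uv,z).round())
print(proj(viewer.calibration("wrist"),np.array([[480,260,162.]])))
E
```

```text
boss [536.48260931 234.71682033 162.        ] 66.44496026072781 -17.070061227922018
cap [ 560.19554551 -269.21399125   32.        ] 65.53948122906307 -32.70275986869209
torch foot [762.  16.   0.]
torchtop [762.  17. 160.]
drv [488.   1.   0.]
drv [302. -12.   0.]
tray [ 616. -108.   50.]
tray [ 670. -358.   50.]
tray [ 442. -407.   50.]
tray [ 389. -156.   50.]
bearing [ 465. -364.   18.]
gear [ 587. -155.   20.]
[[155.79739625 634.53164013]]
```

View pics/wrist0.png

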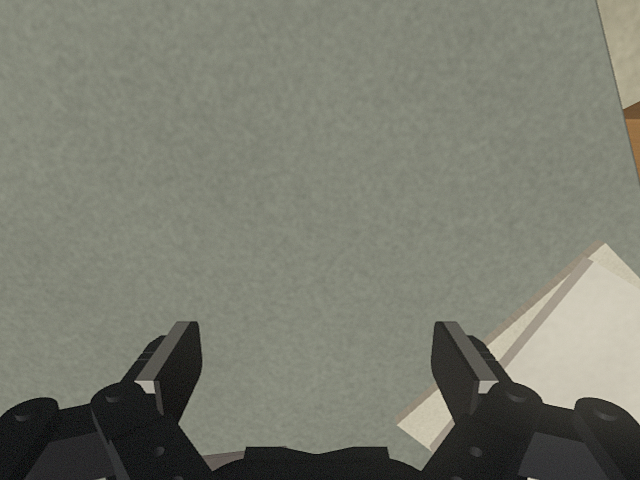

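Emit:
move_arm(
  deltas=[
    [-1.7, -1.6, 0, 0, 0, 0],
    [-3.45, -3.18, 0, 0, 0, 0],
    [-3.45, -3.18, 0, 0, 0, 0],
    [-3.45, -3.18, 0, 0, 0, 0],
    [-3.45, -3.18, 0, 0, 0, 0],
    [-3.45, -3.18, 0, 0, 0, 0],
    [-3.45, -3.18, 0, 0, 0, 0],
    [-3.45, -3.18, 0, 0, 0, 0],
    [-3.45, -3.18, 0, 0, 0, 0],
    [-3.45, -3.18, 0, 0, 0, 0],
    [-3.45, -3.18, 0, 0, 0, 0],
    [-3.45, -3.18, 0, 0, 0, 0],
    [-3.45, -3.18, 0, 0, 0, 0],
    [-3.45, -3.18, 0, 0, 0, 0],
    [-3.45, -3.18, 0, 0, 0, 0],
    [-3.45, -3.18, 0, 0, 0, 0],
    [-3.45, -3.18, 0, 0, 0, 0],
    [-3.45, -3.18, 0, 0, 0, 0],
    [-1.75, -1.58, 0, 0, 0, 0.118],
    [0, 0, 0, 0, 0, 0],
  ],
)

```text
time: 2.15
tcp_pos: [560.0, -272.6, 200.8]
ee_rot: [[-0.839, 0.544, -0.001], [0.544, 0.839, -0.0], [0.0, -0.0, -1.0]]
force: [0.6, 0.9, -1.1]
width: 0.997
```

```bash
python3 - <<'E'
from h import *
import cv2,pickle
o=get_obs(); print(o["tcp_pos"],o["ee_rot"].round(3),o["q"].round(1),o["time"])
c=viewer.calibration("wrist"); im=viewer.get_image("wrist"); pickle.dump((c,o),open("w1.pkl","wb"))
cv2.imwrite("pics/w1.png",im[:,:,::-1]); print(proj(c,np.array([[560.2,-269.2,32],[560.2,-269.2,62]])))
E
```

```text
[ 559.98861452 -272.60072903  200.83321939] [[-0.839  0.544 -0.001]
 [ 0.544  0.839 -0.   ]
 [ 0.    -0.    -1.   ]] [-31.8  27.5  13.5  76.   -0.    1.2] 2.15
[[319.9895289  212.24018339]
 [320.32403397 220.43026784]]
```

View pics/w1.png

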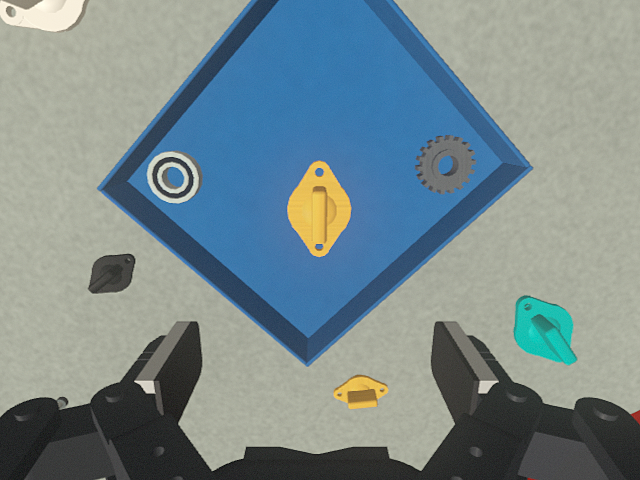

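The wrist view shows the cap upright at (319,210), with flange holes near (319,172) and (319,247). The bar lies along the image vertical. I'll now compute the residual.

```bash
cat >> h.py <<'E'
import cv2,pickle
def holes(c,im,box,z,pred,rng=(6,200)):
    x0,y0,x1,y1=box; sub=im[y0:y1,x0:x1]
    m=pred(cv2.resize(sub,None,fx=4,fy=4,interpolation=cv2.INTER_CUBIC).astype(int)).astype(np.uint8)
    n,l,s,ce=cv2.connectedComponentsWithStats(m); out=[]
    for i in range(1,n):
        if rng[0]*16<=s[i,4]<=rng[1]*16: 
            uv=(ce[i]+.5)/4-.5+[x0,y0]; out.append((uv.round(2),s[i,4]/16,at_z(c,uv,z)))
    return out
E
python3 - <<'E'
from h import *
c,o=pickle.load(open("w1.pkl","rb")); im=cv2.imread("pics/w1.png")[:,:,::-1]
h=holes(c,im,(280,155,360,265),32,lambda i:i[:,:,0]<i[:,:,2]+20)
for x in h: print(x)
if len(h)==2:
    P,Q=h[0][2],h[1][2]; d=P-Q; m=(P+Q)/2
    print(m,np.linalg.norm(d),np.degrees(np.arctan2(d[1],d[0])), (m-o["tcp_pos"])@o["ee_rot"])
print(np.degrees(np.arctan2(o["ee_rot"][1,0],o["ee_rot"][0,0])))
E
```

```text
(array([318.94, 171.58]), np.float64(57.5625), array([ 530.25108227, -250.88248988,   32.        ]))
(array([318.76, 245.94]), np.float64(34.625), array([ 585.47428474, -286.86742646,   32.        ]))
[ 557.86268351 -268.87495817   32.        ] 65.91295587146466 146.9106435068454 [  3.7447054    2.05151304 168.83372115]
147.02409856046347
```

Emit:
move_arm(
  deltas=[
    [0.3, 0.22, 2.5, 0, 0, 0],
    [0, 0, 4, 0, 0, 0],
    [0, 0, 4, 0, 0, 0],
    [0, 0, 3.5, 0, 0, 0],
    [0, 0, 1.5, 0, 0, 0],
    [0, 0, 0.9, 0, 0, 0],
    [0, 0, 0, 0, 0, 0],
    [0, 0, 0, 0, 0, 0],
  ],
)

```text
time: 3.0
tcp_pos: [558.9, -265.6, 39.5]
ee_rot: [[-0.842, 0.539, 0.001], [0.539, 0.842, -0.001], [-0.002, 0.0, -1.0]]
force: [1.0, 0.2, -0.2]
width: 0.999
```

Emit:
move_arm(
  deltas=[
    [0, 0, 0, 0, 0, 0],
    [0, 0, 0, 0, 0, 0],
    [0, 0, 0, 0, 0, 0],
    [0, 0, 0, 0, 0, 0],
    [0, 0, 0, 0, 0, 0],
    [0, 0, 0, 0, 0, 0],
    [0, 0, 0, 0, 0, 0],
    [0, 0, 0, 0, 0, 0],
    [0, 0, 0, 0, 0, 0],
    [0, 0, 0, 0, 0, 0],
  ],
  hand=-1,
)

```text
time: 4.0
tcp_pos: [558.2, -265.8, 38.2]
ee_rot: [[-0.841, 0.54, 0.0], [0.54, 0.841, 0.0], [0.0, 0.0, -1.0]]
force: [0.5, -0.5, 0.2]
width: -0.001
```

```bash
python3 - <<'E'
from h import *
o=get_obs(); print(o["width"],o["tcp_pos"])
c=viewer.calibration("wrist"); im=viewer.get_image("wrist"); s=viewer.get_image("scene")
a=im[120:480,100:540]; b=cv2.resize(s[250:420,160:360],None,fx=2,fy=2,interpolation=cv2.INTER_CUBIC)
b=cv2.copyMakeBorder(b,0,20,0,0,cv2.BORDER_CONSTANT)[:360,:360]
cv2.imwrite("pics/w2.png",np.hstack([a,b])[:,:,::-1])
E
```

```text
-0.0008871800387093032 [ 558.22563458 -265.80808705   38.24757837]
```

View pics/w2.png

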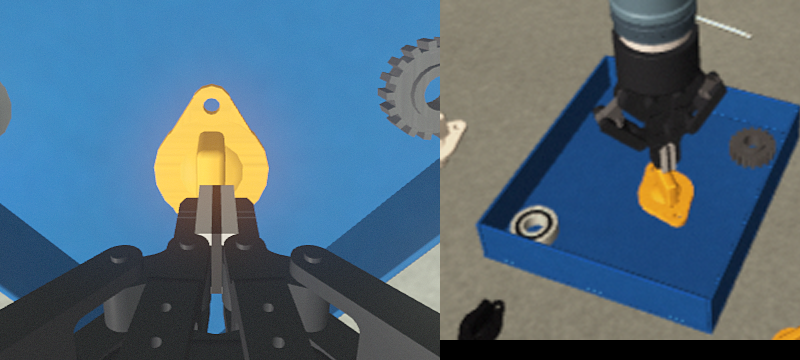

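The fingers are shut and appear to be beside the end of the bar. The far hole is at (311,226) in the full wrist frame. I'll check whether the cap moved.

```bash
python3 - <<'E'
from h import *
o=get_obs(); c=viewer.calibration("wrist"); R=o["ee_rot"];t=o["tcp_pos"]
print("cam in tool",R.T@(-np.array(c["R"]).T@c["t"]-t))
print("tcp proj",proj(c,t), "tcp-19",proj(c,t-19*R[:,2]),"old far hole",proj(c,np.array([530.3,-250.9,32])))
for uv,z in [((311,226),32),((211+100,152+120),62),((216+100,231+120),40)]:
    p=at_z(c,uv,z); print(uv,p,R.T@(p-t))
im=viewer.get_image("top"); cv2.imwrite("pics/top1.png",im[:,:,::-1]); 
ct=viewer.calibration("top")
print(proj(ct,np.array([t,[530.3,-250.9,32],[585.5,-286.9,32]])))
t0=cv2.imread("pics/top0.png"); r=lambda i:cv2.resize(i,(400,400),interpolation=cv2.INTER_CUBIC)
cv2.imwrite("pics/c2.png",np.hstack([r(t0[183:283,369:469]),r(im[183:283,369:469,::-1])]))
E
```

```text
cam in tool [  77.73394846   -0.27068519 -171.74228509]
tcp proj [316.90714192 294.24507003] tcp-19 [316.99857431 312.81336626] old far hole [311.24891931 225.76925296]
(311, 226) [ 530.32984682 -251.05625061   32.        ] [31.47086088 -2.67821307  6.28504327]
(311, 272) [ 539.81645759 -256.79381386   62.        ] [ 20.38806353  -2.37748294 -23.71489973]
(316, 351) [ 582.79381212 -282.12644305   40.        ] [-29.46341634  -0.47721532  -1.71458059]
[[417.43661964 233.13999359]
 [410.08960159 246.61967164]
 [426.64953966 221.20824167]]
```

View pics/c2.png

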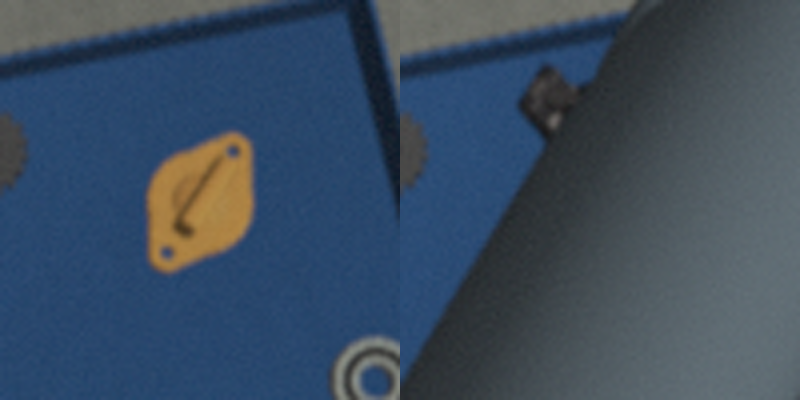

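```bash
python3 - <<'E'
from h import *
o=get_obs(); c=viewer.calibration("wrist"); s=viewer.calibration("scene"); R=o["ee_rot"];t=o["tcp_pos"]
for p in [(0,0,0),(11,0,0),(11,0,-20),(11,0,-40),(-11,0,0),(-11,0,-40)]:
    X=t+R@np.array(p); print(p,proj(c,X).round()-[100,120],(proj(s,X)-[160,250])*2+[440,0])
m=np.array([557.9,-268.9,0])
for z in [32,62]:
  for k in [-22,0,22]:
    X=m+R@np.array([k,0,0.])+[0,0,z]; print("bar",z,k,proj(c,X).round()-[100,120],(proj(s,X)-[160,250])*2+[440,0])
im=cv2.imread("pics/w2.png"); cv2.imwrite("pics/c3.png",np.hstack([cv2.resize(im[60:260,130:300],(400,470),interpolation=cv2.INTER_CUBIC),cv2.resize(im[110:250,600:720],(400,470),interpolation=cv2.INTER_CUBIC)]))
E
```

```text
(0, 0, 0) [217. 174.] [667.39341133 185.12316319]
(11, 0, 0) [217. 152.] [663.61149068 177.44207814]
(11, 0, -20) [217. 170.] [662.52469615 163.94486531]
(11, 0, -40) [217. 192.] [661.40809155 150.07743267]
(-11, 0, 0) [217. 195.] [671.24462662 192.94498575]
(-11, 0, -40) [217. 244.] [669.21304266 165.49818062]
bar 32 -22 [211. 212.] [673.33847947 207.01329442]
bar 32 0 [211. 171.] [665.61364916 191.14629865]
bar 32 22 [211. 128.] [658.16377897 175.84407788]
bar 62 -22 [211. 247.] [671.86077891 186.71548784]
bar 62 0 [210. 201.] [664.00431508 170.89734167]
bar 62 22 [210. 151.] [656.43314677 155.65360738]
```

View pics/c3.png

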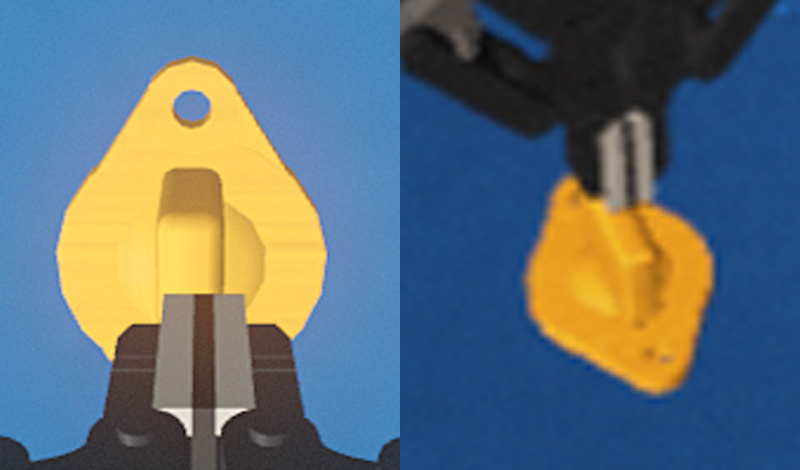

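The cap hasn't moved; its far hole is still at the same world point. Both cameras put the shut fingertips about 30–33 mm above the reported TCP, so they closed just above the bar. I'll open, correct sideways, go about 31 mm deeper and close again.

Emit:
move_arm(
  deltas=[
    [0, 0, 0, 0, 0, 0],
    [0, 0, 0, 0, 0, 0],
    [0, 0, 0, 0, 0, 0],
    [-0.1, -0.25, 0, 0, 0, 0],
    [0, 0, 0, 0, 0, 0],
    [0, 0, 0, 0, 0, 0],
    [0, 0, 0, 0, 0, 0],
    [0, 0, 0, 0, 0, 0],
  ],
  hand=1,
)

```text
time: 4.95
tcp_pos: [557.8, -268.4, 38.3]
ee_rot: [[-0.841, 0.54, 0.0], [0.54, 0.841, 0.0], [-0.0, 0.0, -1.0]]
force: [0.3, -0.1, -0.6]
width: 1.002
```

Emit:
move_arm(
  deltas=[
    [0, 0, 1, 0, 0, 0],
    [0, 0, 1, 0, 0, 0],
    [0, 0, 0.6, 0, 0, 0],
    [0, 0, 0.3, 0, 0, 0],
    [0, 0, 0, 0, 0, 0],
    [0, 0, 0, 0, 0, 0],
  ],
)

```text
time: 5.55
tcp_pos: [557.8, -268.5, 9.3]
ee_rot: [[-0.841, 0.54, 0.0], [0.54, 0.841, 0.0], [-0.0, 0.0, -1.0]]
force: [0.6, -0.6, 0.6]
width: 1.0
```

Emit:
move_arm(
  deltas=[
    [0, 0, 0, 0, 0, 0],
    [0, 0, 0, 0, 0, 0],
    [0, 0, 0, 0, 0, 0],
    [0, 0, 0, 0, 0, 0],
    [0, 0, 0, 0, 0, 0],
    [0, 0, 0, 0, 0, 0],
    [0, 0, 0, 0, 0, 0],
    [0, 0, 0, 0, 0, 0],
  ],
  hand=-1,
)

```text
time: 6.35
tcp_pos: [558.0, -268.6, 9.6]
ee_rot: [[-0.841, 0.54, 0.001], [0.54, 0.841, -0.0], [-0.001, 0.0, -1.0]]
force: [0.2, -0.3, 1.5]
width: 0.125
```

The grip holds: width is 0.125, matching the bar. Lifting now.

Emit:
move_arm(
  deltas=[
    [0, 0, -0.5, 0, 0, 0],
    [0, 0, -2, 0, 0, 0],
    [0, 0, -4, 0, 0, 0],
    [0, 0, -4, 0, 0, 0],
    [0, 0, -4, 0, 0, 0],
    [0, 0, -4, 0, 0, 0],
    [0, 0, -1, 0, 0, 0],
    [0, 0, 0, 0, 0, 0],
    [0, 0, 0, 0, 0, 0],
  ],
)

```text
time: 7.25
tcp_pos: [556.8, -267.9, 202.2]
ee_rot: [[-0.841, 0.54, -0.003], [0.54, 0.841, 0.002], [0.003, -0.0, -1.0]]
force: [0.2, -0.8, -3.8]
width: 0.129
```

```bash
python3 - <<'E'
from h import *
o=get_obs(); c=viewer.calibration("wrist"); im=viewer.get_image("wrist"); R=o["ee_rot"];t=o["tcp_pos"]
print(t,o["width"],o["force"])
cv2.imwrite("pics/w4.png",im[:,:,::-1])
print(proj(c,t+R@np.array([[33,0,-22.4],[0,0,-22.4]]).T.T[0]))
for h in holes(c,im,(270,150,370,300),t[2]+22.4,lambda i:i[:,:,0]<i[:,:,2]+20): print(h[:2],R.T@(h[2]-t))
E
```

```text
[ 556.82958219 -267.94450259  202.18989142] 0.1292149557484188 [ 0.23975764 -0.75373578 -3.81231021]
[316.89765048 240.62422502]
```

Emit:
move_arm(
  deltas=[
    [1, 1.6, 0, 0, 0, 0],
    [2.3, 3.7, 0, 0, 0, 0],
    [2.3, 3.7, 0, 0, 0, 0],
    [2.3, 3.7, 0, 0, 0, 0],
    [2.3, 3.7, 0, 0, 0, 0],
    [2.3, 3.7, 0, 0, 0, 0],
    [2.3, 3.7, 0, 0, 0, 0],
    [2.3, 3.7, 0, 0, 0, 0],
    [2.3, 3.7, 0, 0, 0, 0],
    [2.3, 3.7, 0, 0, 0, 0],
    [2.3, 3.7, 0, 0, 0, 0],
    [2.3, 3.7, 0, 0, 0, 0],
    [2.3, 3.7, 0, 0, 0, 0],
    [1.7, 2, 0, 0, 0, 0],
    [0, 0, 0, 0, 0, 0],
  ],
)

```text
time: 8.8
tcp_pos: [559.2, 303.3, 201.8]
ee_rot: [[-0.845, 0.535, -0.004], [0.535, 0.845, 0.0], [0.004, -0.002, -1.0]]
force: [0.7, -2.1, -1.7]
width: 0.129
```

Emit:
move_arm(
  deltas=[
    [0, 0, 0, 0, 0, -0.08],
    [0, 0, 0, 0, 0, -0.14],
    [0, 0, 0, 0, 0, -0.14],
    [0, 0, 0, 0, 0, -0.14],
    [0, 0, 0, 0, 0, -0.14],
    [0, 0, 0, 0, 0, -0.14],
    [0, 0, 0, 0, 0, -0.14],
    [0, 0, 0, 0, 0, -0.14],
    [0, 0, 0, 0, 0, -0.14],
    [0, 0, 0, 0, 0, -0.14],
    [0, 0, 0, 0, 0, -0.14],
    [0, 0, 0, 0, 0, -0.14],
    [0, 0, 0, 0, 0, -0.141],
    [0, 0, 0, 0, 0, 0],
    [0, 0, 0, 0, 0, 0],
    [0, 0, 0, 0, 0, 0],
  ],
)

```text
time: 10.4
tcp_pos: [561.6, 298.9, 203.8]
ee_rot: [[-0.373, -0.928, -0.001], [-0.928, 0.373, -0.0], [0.001, 0.001, -1.0]]
force: [-0.2, 0.8, -2.2]
width: 0.125
```

```bash
python3 - <<'E'
from h import *
o=get_obs(); c=viewer.calibration("wrist"); im=viewer.get_image("wrist"); R=o["ee_rot"];t=o["tcp_pos"]
pickle.dump((c,o),open("w5.pkl","wb"))
print(t,o["width"],o["q"].round(1),np.degrees(np.arctan2(R[1,0],R[0,0])))
cv2.imwrite("pics/w5.png",im[:,:,::-1])
E
```

```text
[561.62246763 298.87047594 203.76466093] 0.12469781384174398 [ 22.3  29.3  16.7  77.5   0.  -45.8] -111.9269387705062
```

View pics/w5.png

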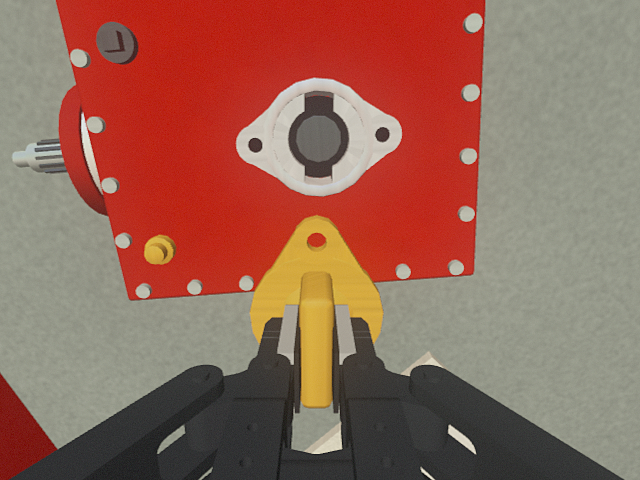

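The wrist view shows the boss with screw holes at (255,145) and (382,134), and slots up and down in the image. The gripped cap's ear hole is at (317,240), and the pads hold the bar well.

```bash
python3 - <<'E'
from h import *
c,o=pickle.load(open("w5.pkl","rb")); im=cv2.imread("pics/w5.png")[:,:,::-1]; R=o["ee_rot"];t=o["tcp_pos"]
g=lambda i:(i.sum(2)<240)
P=[h for b in [(245,133,267,157),(371,122,394,146)] for h in holes(c,im,b,162,g)]
for h in P: print(h[:2],R.T@(h[2]-t))
d=P[0][2]-P[1][2]; m=(P[0][2]+P[1][2])/2
print("boss",m,np.linalg.norm(d),np.degrees(np.arctan2(d[1],d[0])),"tool",R.T@(m-t))
B=[h for h in holes(c,im,(280,85,358,190),162-10,lambda i:(abs(i[:,:,0]-i[:,:,2])<25)&(i.sum(2)>255)&(i.sum(2)<400),(100,3000))]
for h in B: print("plunger",h[:2],R.T@(h[2]-t))
for h in holes(c,im,(300,228,334,252),t[2]+22.4,lambda i:i[:,:,1]<90): print("ear",h[:2],R.T@(h[2]-t))
# cap outline: ear tip
hsv=cv2.cvtColor(np.ascontiguousarray(im),cv2.COLOR_RGB2HSV); k=(hsv[:,:,0]>14)&(hsv[:,:,0]<30)&(hsv[:,:,1]>120)
for z in (16.4,22.4):
  ys=np.where(k[200:260,316])[0][0]+200; print("ear tip",ys,R.T@(at_z(c,(316,ys-.5),t[2]+z)-t))
for r in (260,290,310):
    xs=np.where(k[r])[0]; xs=xs[(xs>200)&(xs<420)]; print(r,[R.T@(at_z(c,(x,r),t[2]+22.4)-t) for x in (xs[0],xs[-1])])
E
```

```text
(array([254.85, 144.63]), np.float64(145.6875)) [ 66.58812385 -32.18151026  41.78775672]
(array([381.99, 134.08]), np.float64(146.75)) [71.75440095 33.62982437 41.84527799]
boss [535.07727807 234.95744849 162.        ] 66.01382804665123 -17.43834966620106 tool [69.1712624   0.72415706 41.81651735]
plunger (array([319.36, 116.64]), np.float64(215.75)) [80.44722298  1.39733199 51.82542559]
plunger (array([318.07, 138.03]), np.float64(1620.75)) [69.4530227   0.70871381 51.81671955]
ear (array([316.07, 239.55]), np.float64(198.0625)) [ 34.0712743   -0.35220753 -22.37506186]
ear tip 215 [ 42.7106107   -0.37120572 -16.36867393]
ear tip 215 [ 44.08022842  -0.36140368 -22.367655  ]
260 [array([ 25.62654813, -16.28927449, -22.39432025]), array([ 25.57783499,  15.50376801, -22.36841699])]
290 [array([ 12.69552376, -25.25882207, -22.41121729]), array([ 12.62029611,  24.42886661, -22.37073377])]
310 [array([  3.70647039, -27.76269846, -22.41991901]), array([  3.62439778,  26.9022107 , -22.37537974])]
```

Emit:
move_arm(
  deltas=[
    [2, 0.11, 0, 0, 0, 0.009],
    [3, 0, 0, 0, 0, 0],
    [1.9, 0, 0, 0, 0, 0],
    [0, 0, 1, 0, 0, 0],
    [0, 0, 1.5, 0, 0, 0],
    [0, 0, 0.5, 0, 0, 0],
    [0, 0, 0, 0, 0, 0],
    [0, 0, 0, 0, 0, 0],
    [0, 0, 0, 0, 0, 0],
  ],
)

```text
time: 11.35
tcp_pos: [535.6, 236.1, 174.9]
ee_rot: [[-0.38, -0.925, 0.001], [-0.925, 0.38, 0.0], [-0.001, -0.001, -1.0]]
force: [0.3, 1.2, -2.3]
width: 0.124
```

```bash
python3 - <<'E'
from h import *
o=get_obs(); c=viewer.calibration("wrist"); R=o["ee_rot"];t=o["tcp_pos"]
print(t,o["width"],np.degrees(np.arctan2(R[1,0],R[0,0])),R[:,2],o["force"],o["torque"])
print("boss-cap in tool",R.T@(np.array([535.1,235.0,t[2]])-t)-[.3,-.38,0])
im=viewer.get_image("wrist"); cv2.imwrite("pics/w6.png",im[:,:,::-1])
P=[(x,y) for x,y in proj(c,np.array([[535.1,235,162]])+np.array([[33*np.cos(a),33*np.sin(a),0] for a in np.radians([-17.4,162.6])]))]; print(P)
E
```

```text
[535.61612299 236.09877706 174.90667997] 0.1240144516974609 -112.31013218958452 [ 1.18735728e-03  4.76955094e-04 -9.99999181e-01] [ 0.28547367  1.24726633 -2.34502658] [-0.02880916  0.02925167 -0.03724099]
boss-cap in tool [ 0.91245547  0.44036886 -0.00113689]
[(np.float64(251.65944636125295), np.float64(287.81682027738395)), (np.float64(383.073784422366), np.float64(277.2611581974677))]
```

View pics/w6.png

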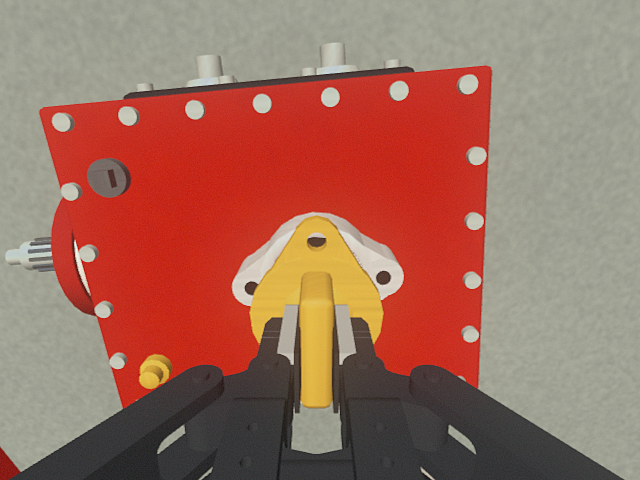

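The boss holes appear at (251,288) and (383,277), as predicted. I'll trim by about 1 mm and enter.

Emit:
move_arm(
  deltas=[
    [0.09, 0.04, 0, 0, 0, 0],
    [0, 0, 0.3, 0, 0, 0],
    [0, 0, 0.3, 0, 0, 0],
    [0, 0, 0.3, 0, 0, 0],
    [0, 0, 0.3, 0, 0, 0],
    [0, 0, 0.2, 0, 0, 0],
    [0, 0, 0, 0, 0, 0],
  ],
)

```text
time: 12.1
tcp_pos: [534.0, 234.9, 159.8]
ee_rot: [[-0.38, -0.925, -0.001], [-0.925, 0.38, -0.0], [0.0, 0.001, -1.0]]
force: [0.0, 0.7, -2.6]
width: 0.126
```

Emit:
move_arm(
  deltas=[
    [-0.05, -0.04, 0.2, 0, 0, 0],
    [0, 0, 0.2, 0, 0, 0],
    [0, 0, 0.2, 0, 0, 0],
    [0, 0, 0.2, 0, 0, 0],
    [0, 0, 0, 0, 0, 0],
  ],
)

```text
time: 12.6
tcp_pos: [535.2, 235.4, 152.8]
ee_rot: [[-0.38, -0.925, 0.001], [-0.925, 0.38, 0.0], [-0.001, -0.001, -1.0]]
force: [-0.9, -1.5, 3.7]
width: 0.126
```

Emit:
move_arm(
  deltas=[
    [0, 0, 0.2, 0, 0, 0],
    [0, 0, 0.2, 0, 0, 0],
    [0, 0, 0.2, 0, 0, 0],
    [0, 0, 0.1, 0, 0, 0],
    [0, 0, 0, 0, 0, 0],
    [0, 0, 0, 0, 0, 0],
  ],
)

```text
time: 13.2
tcp_pos: [535.3, 235.5, 146.3]
ee_rot: [[-0.38, -0.925, 0.001], [-0.925, 0.38, 0.001], [-0.001, -0.001, -1.0]]
force: [-1.0, -0.2, 7.9]
width: 0.127
```

Emit:
move_arm(
  deltas=[
    [0, 0, 0, 0, 0, 0.05],
    [0, 0, 0, 0, 0, 0.1],
    [0, 0, 0, 0, 0, 0.1],
    [0, 0, 0, 0, 0, 0.1],
    [0, 0, 0, 0, 0, 0.1],
    [0, 0, 0, 0, 0, 0.05],
    [0, 0, 0, 0, 0, 0],
  ],
)

```text
time: 13.9
tcp_pos: [536.4, 235.6, 146.8]
ee_rot: [[-0.777, -0.629, 0.004], [-0.629, 0.777, 0.001], [-0.003, -0.002, -1.0]]
force: [0.0, -1.2, 7.7]
width: 0.122
```

```bash
python3 - <<'E'
from h import *
o=get_obs(); R=o["ee_rot"]; print(o["tcp_pos"],np.degrees(np.arctan2(R[1,0],R[0,0])),o["force"],o["torque"],o["width"])
E
```

```text
[536.42260762 235.59689713 146.75777144] -141.02543693579662 [ 0.0330156  -1.24536262  7.66338619] [-0.05717501  0.17556604 -0.01015838] 0.122226811496334
```

Emit:
move_arm(
  deltas=[
    [0, 0, 0, 0, 0, 0.06],
    [0, 0, 0, 0, 0, 0.1],
    [0, 0, 0, 0, 0, 0.1],
    [0, 0, 0, 0, 0, 0.1],
    [0, 0, 0, 0, 0, 0.1],
    [0, 0, 0, 0, 0, 0.1],
    [0, 0, 0, 0, 0, 0.1],
    [0, 0, 0, 0, 0, 0.1],
    [0, 0, 0, 0, 0, 0.1],
    [0, 0, 0, 0, 0, 0.08],
    [0, 0, 0, 0, 0, 0.045],
    [0, 0, 0, 0, 0, 0],
    [0, 0, 0, 0, 0, 0],
  ],
)

```text
time: 15.2
tcp_pos: [536.3, 235.7, 146.8]
ee_rot: [[-0.954, 0.299, 0.004], [0.299, 0.954, 0.001], [-0.003, 0.002, -1.0]]
force: [-0.8, 0.0, 7.8]
width: 0.124
```

```bash
python3 - <<'E'
from h import *
o=get_obs(); R=o["ee_rot"]; print(o["tcp_pos"],np.degrees(np.arctan2(R[1,0],R[0,0])),o["force"],o["torque"],o["width"])
E
```

```text
[536.31949081 235.74193299 146.76050215] 162.58451238228272 [-0.84138552  0.01094798  7.8341485 ] [-0.03133168  0.16489042 -0.05508129] 0.12412657346731926
```

Emit:
move_arm(
  deltas=[
    [0.05, -0.05, 0.1, 0, 0, 0],
    [0, 0, 0.1, 0, 0, 0],
    [0, 0, 0, 0, 0, 0],
    [0, 0, 0, 0, 0, 0],
  ],
)

```text
time: 15.6
tcp_pos: [536.4, 235.8, 145.6]
ee_rot: [[-0.954, 0.299, 0.005], [0.299, 0.954, 0.002], [-0.004, 0.003, -1.0]]
force: [-0.5, -0.4, 10.5]
width: 0.122
```

Emit:
move_arm(
  deltas=[
    [0, 0, 0.1, 0, 0, 0],
    [0, 0, 0.1, 0, 0, 0],
    [0, 0, 0, 0, 0, 0],
    [0, 0, 0, 0, 0, 0],
  ],
)

```text
time: 16.0
tcp_pos: [536.5, 235.8, 145.5]
ee_rot: [[-0.954, 0.299, 0.007], [0.299, 0.954, 0.002], [-0.006, 0.004, -1.0]]
force: [-4.5, -1.0, 20.9]
width: 0.129
```

```bash
python3 - <<'E'
from h import *
o=get_obs(); R=o["ee_rot"]; print(o["tcp_pos"],np.degrees(np.arctan2(R[1,0],R[0,0])),R[:,2],o["force"],o["torque"],o["width"])
E
```

```text
[536.49439705 235.77841019 145.50242255] 162.59409126822388 [ 0.00671237  0.00227273 -0.99997489] [-4.53466904 -1.02034239 20.92233009] [-0.35540586  1.05925209 -0.11842988] 0.129429531934216
```

Emit:
move_arm(
  deltas=[
    [0.05, 0, 0, 0.003, 0.006, 0],
    [0, 0, 0, 0, 0, 0],
    [0, 0, 0, 0, 0, 0],
  ],
)

```text
time: 16.3
tcp_pos: [536.3, 235.8, 145.5]
ee_rot: [[-0.954, 0.299, 0.001], [0.299, 0.954, 0.001], [-0.0, 0.001, -1.0]]
force: [-4.0, -1.5, 19.5]
width: 0.128
```

```bash
python3 - <<'E'
from h import *
o=get_obs(); R=o["ee_rot"];t=o["tcp_pos"]; print(t,np.degrees(np.arctan2(R[1,0],R[0,0])),R[:,2],o["force"],o["torque"],o["width"])
c=viewer.calibration("wrist"); im=viewer.get_image("wrist"); s=viewer.get_image("scene")
cs=viewer.calibration("scene"); u,v=proj(cs,np.array([535,235,165.])).astype(int); print(u,v)
a=cv2.resize(im[180:420,200:440],(400,400),interpolation=cv2.INTER_CUBIC); b=cv2.resize(s[v-40:v+30,u-35:u+35],(400,400),interpolation=cv2.INTER_CUBIC)
cv2.imwrite("pics/f.png",np.hstack([a,b])[:,:,::-1])
E
```

```text
[536.32218809 235.761794   145.49954974] 162.59132158448196 [ 5.95969491e-04  8.42521890e-04 -9.99999467e-01] [-4.03209951 -1.47473093 19.5125142 ] [-3.81289065e-01  7.42513735e-01  5.21118273e-04] 0.1278642499297375
378 182
```

View pics/f.png

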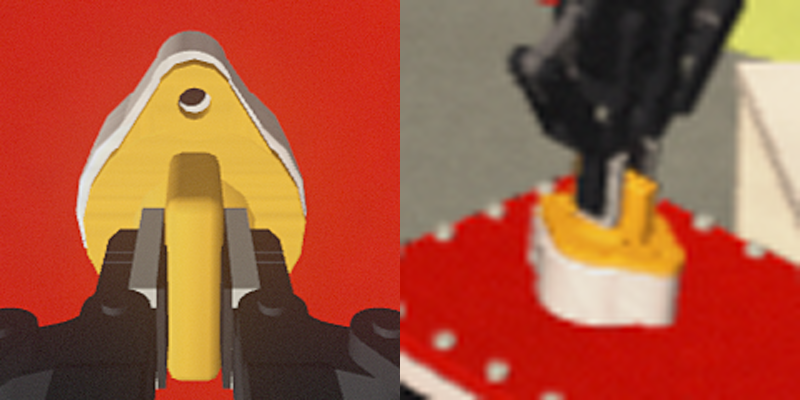

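The flange is down on the seat and the holes nearly coincide. There is a residual offset of about 0.7 mm in tool y and 0.6 mm in x. I'll ease the push, recentre and press again.

Emit:
move_arm(
  deltas=[
    [0, 0, -0.15, 0, 0, 0],
    [0, 0, -0.1, 0, 0, 0],
    [0.05, -0.06, 0, 0, 0, 0],
    [0.02, -0.06, 0, 0, 0, 0],
    [0, 0, 0, 0, 0, 0],
    [0, 0, 0, 0, 0, 0],
  ],
)

```text
time: 17.0
tcp_pos: [536.2, 235.6, 146.2]
ee_rot: [[-0.954, 0.299, 0.001], [0.299, 0.954, 0.002], [-0.0, 0.002, -1.0]]
force: [2.5, 2.2, 7.6]
width: 0.127
```

```bash
cat > m.py <<'E'
from h import *
o=get_obs(); R=o["ee_rot"];t=o["tcp_pos"]; print(t,np.degrees(np.arctan2(R[1,0],R[0,0])),R[:,2],o["force"],o["torque"],o["width"])
c=viewer.calibration("wrist"); im=viewer.get_image("wrist"); cv2.imwrite("pics/m%d.png"%(o["time"]*100),im[:,:,::-1])
print("boss-cap tool",R.T@(np.array([535.1,235.0,t[2]])-t)-[.3,-.38,0])
s=im[225:258,300:335]
b=lambda i:(i[:,:,0]-i[:,:,2]<60)            # not brass: inside the ear hole
for n,p,z in [("hole",b,t[2]+22.4),("dark",lambda i:i.sum(2)<200,162)]:
    for h in holes(c,im,(300,225,335,258),z,p,(15,400)): print(n,h[:2],R.T@(h[2]-t))
E
python3 m.py
```

```text
[536.15603084 235.64678246 146.16673547] 162.59911623405478 [ 7.62443135e-04  2.27064276e-03 -9.99997131e-01] [2.5277404  2.23901594 7.59941128] [ 0.39422778 -0.51524642 -0.02942482] 0.12717310793078096
boss-cap tool [ 0.51427849 -0.55299199 -0.00227378]
hole (array([316.34, 239.94]), np.float64(205.25)) [ 33.33073763  -0.29764383 -22.40239366]
dark (array([315.6 , 237.45]), np.float64(64.5)) [ 32.43516458  -0.5986102  -15.83631666]
```

Emit:
move_arm(
  deltas=[
    [0, 0, 0.1, 0, 0, 0],
    [0, 0, 0.1, 0, 0, 0],
    [0, 0, 0.05, 0, 0, 0],
    [0, 0, 0.02, 0, 0, 0],
    [0, 0, 0, 0, 0, 0],
    [0, 0, 0, 0, 0, 0],
    [0, 0, 0, 0, 0, 0],
  ],
)

```text
time: 17.75
tcp_pos: [536.3, 235.7, 145.5]
ee_rot: [[-0.954, 0.299, 0.002], [0.299, 0.954, 0.003], [-0.002, 0.003, -1.0]]
force: [-1.6, 1.0, 18.0]
width: 0.126
```

```bash
python3 m.py
```

```text
[536.32453305 235.70689892 145.51560492] 162.60455604043565 [ 0.00247788  0.00262766 -0.99999348] [-1.55909723  1.00304426 17.9790174 ] [ 0.13750894  0.37562372 -0.03620686] 0.12589065266800692
boss-cap tool [ 0.65718877 -0.66065028 -0.00489173]
hole (array([316.23, 239.83]), np.float64(203.5625)) [ 33.42608622  -0.34608385 -22.45404992]
dark (array([315.05, 237.54]), np.float64(60.5625)) [ 32.63655567  -0.82399299 -16.53871214]
```

Emit:
move_arm(
  deltas=[
    [0, 0, 0.1, 0.003, 0.003, 0],
    [0, 0, 0, 0, 0, 0],
    [0, 0, 0, 0, 0, 0],
    [0, 0, 0, 0, 0, 0],
    [0, 0, 0, 0, 0, 0],
    [0, 0, 0, 0, 0, 0],
  ],
)

```text
time: 18.4
tcp_pos: [536.2, 235.7, 145.5]
ee_rot: [[-0.954, 0.299, -0.001], [0.299, 0.954, 0.001], [0.001, 0.001, -1.0]]
force: [-3.9, 0.6, 23.1]
width: 0.128
```

```bash
python3 m.py
```

```text
[536.19475089 235.70313405 145.47410102] 162.6093322102094 [-7.33516368e-04  7.85268078e-04 -9.99999423e-01] [-3.93187748  0.59778325 23.14677298] [-0.09770234  0.69612005  0.01294522] 0.12820571416091692
boss-cap tool [ 5.34551913e-01 -6.18198396e-01  2.50868971e-04]
hole (array([316.26, 239.94]), np.float64(203.6875)) [ 33.30773637  -0.33904283 -22.36906018]
dark (array([315.35, 237.52]), np.float64(60.375)) [ 32.58259764  -0.71009436 -16.49583026]
```

Flat, vertical, aligned and seated: z holds at 145.5 while the push rises. Handing in.

```bash
python3 -c "
from workcell import arm,get_obs
print(arm.close_job()); o=get_obs(); print(o['time'],o['tcp_pos'],o['force'],o['width'])"
```

```text
the job is handed in; nothing more can be done
None
the job is handed in; nothing more can be done
```

The brass cap is on the gearbox boss: lugs entered through the slots, pushed down against the spring and turned 85° clockwise. I handed in at about 18.5 s with the arm still gripping it and pressing it down.

**Last checks**
- **Seating:** the TCP height stayed at 145.5 mm, as predicted for a flat flange, while the measured push rose from 10.5 to 23 N. It is on the seat, with about 14 N to spare over the 11 N spring.
- **Angle:** the jaws stand at 162.6°. That matches the boss's screw-hole line to within 0.1° by the wrist camera and about 0.3° by the top camera.
- **Tool tilt:** under 0.1°.
- **Screw holes:** in the one ear I could see, the holes are about 0.4–0.7 mm apart sideways. The cap sits about 0.8 mm off the boss's measured centre, within the bore's play. One recentring attempt moved it only slightly.

**What disagreed**
- **First grasp:** it closed on air just above the bar, because the cameras showed the fingertips about 30 mm above the reported TCP. The cap did not move, and the second grasp, 29 mm lower, held.
- **Other objects:** I took no final picture of the bearing, gear, torch or screwdriver. No move was planned near them, and I saw no unexpected contact force.

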